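# Dispense a batch of bearing balls from the hopper and put it on the scale

## Task

Draw the empty cup out from under the low shelf and slide it fully home under the hopper, its handle sticking out; open the shutter so that all eight balls drop into the cup, then push the shutter fully shut again. After that take the cup out and set it, upright and with all the balls in it, in the middle of the scale's pan. Do not disturb the jar, the tin or the tape measure.

Things in the scene. Friction and masses are not known exactly. Their poses are not given: they have to be found in the camera images.
- cup: round aluminium cup, 60 mm outside diameter, 60 mm tall, wall 3 mm, about 0.12 kg, loose. Origin: centre of its underside. One straight black handle along its own -x, out to 149 mm from the cup's axis, 12 mm wide, 30 to 48 mm above the underside. Starts upright on the bench before the low shelf, its handle reaching in under the board
- cup_mouth (a point): centre of the cup's rim, 60 mm above its underside
- hopper: steel gravity hopper on a stand, fixed. Origin on the bench right below the outlet. Cup bay open only to its own -x: y -38 to 38 mm, back stop at x 32, roof 75 to 83 mm high over x -55 to 45, y -46 to 46; funnel above to 108 mm square, 181 mm high. A cup pushed in along +x till its axis is at the origin (2 mm short of the stop) is home, handle out along -x
- outlet (a point): centre of the hopper's outlet (a 34 mm square hole), 70 mm above the bench, on the hopper's z axis, at the underside of the shutter
- shutter (a joint): flat sliding shutter that closes the outlet: 0 = shut (as at the start), slides along the hopper's own +y to 0.042 m = fully open; slides stiffly (about 1.5 N) and stays where it is left. The balls rest on it and drop when it is open
- shutter_grip (a point): centre of the upright black grip on the shutter: 24 mm (hopper x) by 14 mm (hopper y, the sliding direction) by 36 mm tall, from 74 to 110 mm above the bench; moves with the shutter, 110 mm to the hopper's +y side of the outlet when shut. Only its thin strip (top at 74 mm) joins it to the hopper
- shelf: low wooden shelf with a black tool case on it, fixed. Origin on the bench under its middle; z up. 130 mm deep (x -65 to 65), 150 mm wide (y); open only towards its own -x, where the cup stands, with a clear passage 134 mm wide and 62 mm high; board top at 74 mm; the case covers x -20 to 65 and reaches 130 mm high
- scale: bench scale, fixed. Origin on the bench under the middle of its pan; z up. Body 140 x 140 mm, with a lower display lip on its +x side out to x = 108 mm
- pan (a point): centre of the scale's flat square steel pan, 130 x 130 mm, on its top face, 36 mm above the bench
- jar: bystander: glass jar, 60 mm diameter, 75 mm tall; origin under its centre
- tin: bystander: closed tin, 62 mm diameter, 80 mm tall; origin under its centre
- tape: bystander: tape measure, 62 x 38 mm, 60 mm tall; origin under its centre
- ball1_center (a point): centre of steel ball 1 of 8: 16 mm diameter, 17 g, lying on the shutter inside the hopper at the start
- ball2_center (a point): centre of steel ball 2 of 8: 16 mm diameter, 17 g, lying on the shutter inside the hopper at the start
- ball3_center (a point): centre of steel ball 3 of 8: 16 mm diameter, 17 g, lying on the shutter inside the hopper at the start
- ball4_center (a point): centre of steel ball 4 of 8: 16 mm diameter, 17 g, lying on the shutter inside the hopper at the start
- ball5_center (a point): centre of steel ball 5 of 8: 16 mm diameter, 17 g, lying on the shutter inside the hopper at the start
- ball6_center (a point): centre of steel ball 6 of 8: 16 mm diameter, 17 g, lying on the shutter inside the hopper at the start
- ball7_center (a point): centre of steel ball 7 of 8: 16 mm diameter, 17 g, lying on the shutter inside the hopper at the start
- ball8_center (a point): centre of steel ball 8 of 8: 16 mm diameter, 17 g, lying on the shutter inside the hopper at the start
There are look-alikes about, which are no part of the job. Of the things that look like the cup, take the one that is farthest to the robot's left at the start.

How it is judged:
By the outcome, as a careful person would: the job done as asked, in the order asked, and still so for the second after the job is handed in, with the robot touching nothing.
It also fails if it takes over 72 s, if anything falls off the work surface, if the arm or the gripper's body presses on something with over 40 N, if the wrist force passes 120 N, or if a joint passes its speed limit or range.

## Robot

A 6-joint arm with a two-finger parallel gripper is mounted at the origin on the work surface. World frame = base frame: x ahead of the robot, y to its left, z up, the work surface at z = 0. Lengths are in m, angles in rad, forces in N, time in s.
With the tool pointing down it reaches from about 0.3 to 0.775 m from the base axis. Payload 14.6 kg.
Tool frame: the origin (TCP) lies on the centre line of the jaws, within the pads' length; the fingertips stand 14 mm ahead of it and the grasp point (between the pads) lies 5 mm behind it; x points along the fingers, y is the direction in which the jaws open and shut, and the axes are right-handed (so a half turn about x gives the same grasp; the last joint's range is limited). The gripper opens to 94 mm and grips with 3 to 60 N. Pads are 16 mm wide; open, the fingers measure 119 mm over their backs; the gripper's body (75 mm by 177 mm) begins 78 mm behind the grasp point.
Start: joints at [1.178, 0.3, 1.521, -0, 1.321, -0.067], TCP at [0.176, 0.521, 0.219] pointing down, gripper open.
Joint ranges: [-3.03, 3.03], [-0.79, 2.21], [0.23, 2.52], [-1.04, 4.18], [0, 3.07], [-2.55, 2.55]. Speed limits (rad/s): [2.22, 2.22, 2.57, 3.14, 3.14, 3.14].

## Interface

Orientations are given as [roll, pitch, yaw] about the fixed x, y, z axes, in that order (R = Rz(yaw) Ry(pitch) Rx(roll)).
In Python, from station import * gives the robot as it stands. The module is installed in compiled form; this text tells all that it offers.
- The arm moves only by the shell command python3 -m handwheel 'ROWS' [FORCE]. ROWS is JSON, a list of rows, each a list of 3 entries, a list of its own where there are three numbers: the shift along the tool's x, y, z in mm, then the turn about the tool's x in rad, then the gripper command: -1 is fully open, 1 is shut, values between are in proportion. In form: [[[dx, dy, dz], spin, gripper], ...]. A call has exactly 5 rows; each row is the pose to reach, as a shift and turn from the pose measured when the call began, along the tool's axes at that moment; what a row does not reach only later rows make up. A row lasts 1/10 s, in which the tool goes at most 50 mm and 8.59 degrees, less where a joint would pass 70% of its speed; a pose out of reach is approached as far as the arm can. A call with a gripper value outside its range is refused whole. The fingers move at their own pace and stop on an object; FORCE is the grip in N (left out, the last holds). Time passes only in rows, so rows that repeat a pose let the fingers close, or fill a call up. It gives the time, the measured TCP pose, the force and the opening at its end, in the units of the state.
- get_obs(): the state, without advancing time (a new reading comes with each control period).
- camera(name): name is "side" or "top"; returns (picture, depth): 400x640x3 uint8, blue, green, red; 400x640 float32, m along the optical axis (not along the pixel's ray), 0 where there is no reading.
- camera_info(name): a dict with "fx", "fy", "cx", "cy" (pixels), "extrinsics" (4x4, takes a point from camera to world coordinates). Camera axes: x right, y down, z forward; pixel columns grow to the right and rows downward; lengths in m; the calibration is good to about 2 mm. A picture is of the moment at which its call begins. camera_info takes no time and is no camera call.
- hand_in(): hands the job in, once; it reports no verdict.
The state is a dict: "time_s": time; "qpos": joint angles; "joint_vel": joint speeds; "tau": joint torques, N m; "ee_pos": TCP position; "eef_rot": TCP orientation; "force": force on the tool from outside, world axes, zero at the start; "moment": the same for the moment, N m; "grip_width": finger opening in m.
Only numpy, scipy, OpenCV 4.12 (cv2) and the standard library are available. Lean on these libraries where they do the work, as an engineer would, in place of code of your own. Each camera call takes 0.05 s, during which the arm holds its last target. There are 200 camera calls.

## Working session

There is one attempt and no reset: what is moved stays moved. The work goes in short steps, Python scripts to look and compute and a shell command to move; the robot and the scene stay as the last step left them, time stands still between calls to the robot, and variables do not carry over. Pictures are saved under pics/ and viewed, about 8 in all and at most 12, crops included, and the job is handed in when it is done.

```bash
mkdir -p pics; cat > h.py <<'E'
from station import *
import numpy as np, cv2
def snap(n):
    p,d=camera(n); i=camera_info(n); E=np.array(i["extrinsics"])
    v,u=np.mgrid[0:400,0:640]
    P=np.stack([(u-i["cx"])/i["fx"]*d,(v-i["cy"])/i["fy"]*d,d],-1)
    W=P@E[:3,:3].T+E[:3,3]; W[d==0]=np.nan
    return p,W
E
python3 - <<'E'
from h import *
for n in("top","side"):
    p,W=snap(n); cv2.imwrite(f"pics/{n}0.png",p); np.save(f"{n}0.npy",W)
    print(n,np.round(camera_info(n)["extrinsics"],3).tolist())
o=get_obs();print(o)
E
```

```text
top [[-0.023, -0.991, 0.133, 0.305], [-1.0, 0.025, 0.011, -0.037], [-0.014, -0.132, -0.991, 1.43], [0.0, 0.0, 0.0, 1.0]]
side [[0.927, -0.18, 0.328, 0.14], [-0.374, -0.472, 0.798, -0.925], [0.011, -0.863, -0.506, 0.685], [0.0, 0.0, 0.0, 1.0]]
{'time_s': 0.1, 'qpos': array([ 1.17838348e+00,  3.00431472e-01,  1.52149525e+00, -2.25636925e-05,
        1.32070057e+00, -6.66064216e-02]), 'joint_vel': array([ 3.73447699e-04, -9.08121943e-04, -1.67077075e-04, -6.82823922e-04,
        3.79815646e-04,  9.66335969e-06]), 'tau': array([-5.05024018e-04, -5.32645833e+01, -3.53282225e+01,  7.08885561e-02,
        2.35523534e-02, -9.07132085e-05]), 'ee_pos': array([0.1759701 , 0.52086545, 0.21894437]), 'eef_rot': array([-1.61628162,  1.56976146, -1.94208245]), 'force': array([-0.68179111,  0.16943307, -0.0066147 ]), 'moment': array([-0.03456941,  0.05986658, -0.01323161]), 'grip_width': 0.09416570728221305}
```

View pics/top0.png

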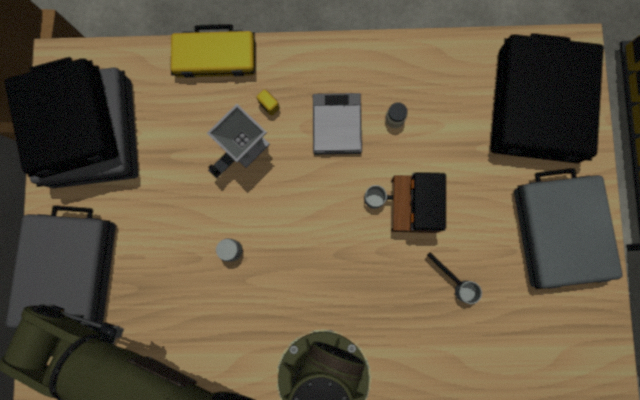

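View pics/side0.png

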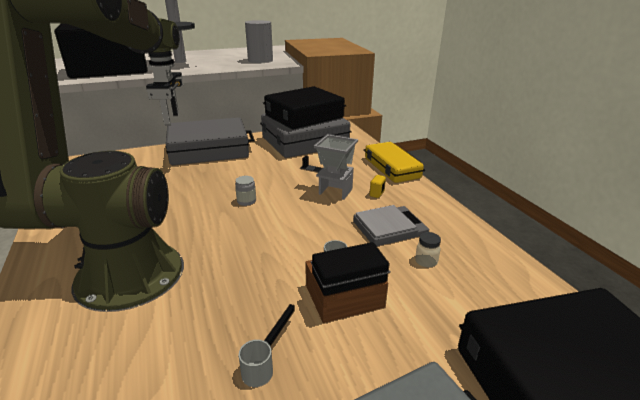

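Top view: cup candidates are (375,197), with its handle under the shelf board, and (467,292), in the open with a bare handle. The one at (375,197) is farther left and stands before the shelf, so it fits. The lidded object at (229,250) has no handle, so it is the tin or the jar. The hopper is at (240,135) with its grip at (220,163), the scale at (337,125) and the tape at (268,101).

```bash
python3 - <<'E'
from h import *
p=cv2.imread("pics/top0.png");W=np.load("top0.npy")
c=p[80:310,200:490]; cv2.imwrite("pics/crop.png",cv2.resize(c,None,fx=2.6,fy=2.6,interpolation=cv2.INTER_CUBIC))
def comp(name,r0,r1,c0,c1,z0,z1):
    S=W[r0:r1,c0:c1].reshape(-1,3); m=(S[:,2]>z0)&(S[:,2]<z1); Q=S[m]
    if len(Q)<4: print(name,len(Q));return
    r=cv2.minAreaRect((Q[:,:2]*1000).astype(np.float32))
    (cc,rr)=cv2.minEnclosingCircle((Q[:,:2]*1000).astype(np.float32))
    print(name,len(Q),"rect",np.round(r[0],1),np.round(r[1],1),round(r[2],1),"circ",np.round(cc,1),round(rr,1),"z",np.round(np.median(Q[:,2]),4))
comp("cup rim",180,215,358,391,.05,.068)
comp("handle",190,206,386,400,.03,.056)
comp("board",170,240,388,414,.066,.085)
comp("case",165,240,405,455,.115,.14)
comp("decoy",275,310,450,485,.05,.068)
comp("hopper top",100,170,200,275,.172,.19)
comp("grip",145,190,200,235,.1,.118)
comp("strip",140,190,200,240,.066,.08)
comp("pan",90,160,305,370,.031,.041)
comp("scale",90,160,305,370,.012,.041)
comp("jar/tin",235,270,210,247,.065,.09)
comp("right obj",98,130,383,412,.065,.09)
comp("tape",85,115,252,285,.045,.07)
E
```

```text
cup rim 106 rect [ 489.3 -156.8] [62.3 58.5] 44.9 circ [ 488.9 -160.6] 34.9 z 0.0588
handle 33 rect [ 487.2 -195.8] [11.8 17.2] 1.1 circ [ 487.2 -196. ] 10.0 z 0.0482
board 966 rect [ 468.4 -225.5] [ 52.6 150.9] 89.1 circ [ 468.4 -229. ] 78.7 z 0.0744
case 1949 rect [ 465.5 -288.1] [ 88.5 150.5] 87.1 circ [ 465.1 -289.4] 83.3 z 0.1298
decoy 135 rect [ 229.7 -384.7] [91.  57.8] 70.7 circ [ 239.8 -387.7] 48.1 z 0.0583
hopper top 539 rect [645.6 202. ] [109.7 108. ] 44.5 circ [644.2 202.8] 75.0 z 0.1809
grip 54 rect [567.9 280. ] [23.3 13.3] 44.2 circ [567.9 279.9] 13.4 z 0.1113
strip 262 rect [596.6 251.8] [ 36.5 108.8] 45.9 circ [596.1 252.5] 55.5 z 0.0753
pan 1890 rect [702.2 -54.7] [164.5 137.9] 0.3 circ [693.3 -57.9] 95.2 z 0.0364
scale 2806 rect [710.1 -55.4] [140.1 179.8] 89.6 circ [708.1 -56.1] 110.9 z 0.0347
jar/tin 412 rect [353.3 247.9] [59.  59.1] 64.6 circ [353.1 248.8] 30.7 z 0.0803
right obj 298 rect [ 722.3 -224.2] [50.9 52.8] 36.8 circ [ 722.5 -224.3] 27.5 z 0.0752
tape 296 rect [771.6 139.9] [60.9 41. ] 43.1 circ [771.5 140. ] 32.7 z 0.0595
```

View pics/crop.png

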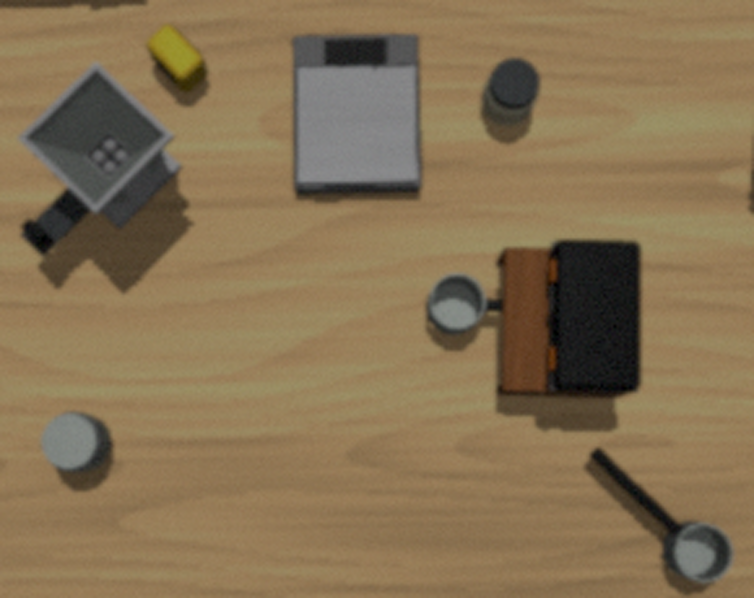

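The crop confirms it: the cup before the shelf (crop 457,305) has its handle going right under the board, while the loose cup at (697,552) is the look-alike. From the measurements:
- Hopper: (645,202) mm, +y towards the grip at (568,280), so yaw is 45° and the bay opens towards (-,-).
- Cup: about (488,-158) mm.
- Heights 181, 111, 36 and 59 mm all agree with the given sizes.

```bash
cat >> h.py <<'E'
from scipy.spatial.transform import Rotation as R
def plan(*wps):
    """wps: (x,y,z mm, jaw angle deg or None); prints tool shift mm and spin for each, each from the previous one"""
    o=get_obs(); p=np.array(o["ee_pos"])*1000; M=R.from_euler("xyz",o["eef_rot"])
    print("t",round(o["time_s"],2),"tcp",p.round(1),"F",np.round(o["force"],1),"w",round(o["grip_width"]*1000,1),
      "q6",round(o["qpos"][5],2),"jaw",round(np.degrees(np.arctan2(M.as_matrix()[1,1],M.as_matrix()[0,1])),1),"toolx",M.as_matrix()[:,0].round(3))
    for x,y,z,j in wps:
        d=M.inv().apply(np.array([x,y,z])-p); s=0
        if j is not None:
            Y=M.as_matrix()[:,1]; a=np.arctan2(Y[1],Y[0])
            s=-((np.radians(j)-a+np.pi/2)%np.pi-np.pi/2)
        print("  shift",d.round(1),"spin",round(s,3))
        M=M*R.from_euler("x",s); p=np.array([x,y,z])
E
python3 - <<'E'
from h import *
W=np.load("top0.npy")
from scipy.optimize import least_squares
S=W[180:215,358:392].reshape(-1,3);S=S[S[:,2]>.054]*1000
f=least_squares(lambda q:np.hypot(S[:,0]-q[0],S[:,1]-q[1])-28.5,[488,-158],loss="soft_l1");print("cup",f.x,len(S))
plan((488,-158,150,0),(488,-158,34,0))
E
```

```text
cup [ 490.95055709 -155.50081239] 87
t 0.1 tcp [176.  520.9 218.9] F [-0.7  0.2 -0. ] w 94.2 q6 -0.07 jaw 71.3 toolx [-0.    -0.001 -1.   ]
  shift [  69.5 -543.2  512.9] spin 1.245
  shift [ 1.16e+02  0.00e+00 -1.00e-01] spin -0.0
```

```bash
python3 -m handwheel '[[[0,-544,513],1.245,-1],[[0,-544,513],1.245,-1],[[0,-544,513],1.245,-1],[[0,-544,513],1.245,-1],[[0,-544,513],1.245,-1]]'; python3 -c "
from h import *
plan((490,-157,150,0))"
```

```text
time_s: 0.6
ee_pos: [0.2804, 0.2919, 0.2193]
eef_rot: [-0.693, 1.57, -1.775]
force: [0.9, 0.5, 1.2]
grip_width: 0.0935
t 0.6 tcp [280.4 291.9 219.3] F [0.9 0.5 1.2] w 93.5 q6 0.23 jaw 28.0 toolx [-0.    -0.001 -1.   ]
  shift [ 69.6 -26.  494.7] spin 0.489
```

```bash
python3 -m handwheel '[[[0,-26,495],0.489,-1],[[0,-26,495],0.489,-1],[[0,-26,495],0.489,-1],[[0,-26,495],0.489,-1],[[0,-26,495],0.489,-1]]'; python3 -c "
from h import *
plan((490,-157,34,0))"
```

```text
time_s: 1.1
ee_pos: [0.386, 0.0651, 0.2196]
eef_rot: [0.375, 1.57, -1.197]
force: [0.5, 2.3, -0.5]
grip_width: 0.0942
t 1.1 tcp [386.   65.1 219.6] F [ 0.5  2.3 -0.5] w 94.2 q6 0.08 jaw -0.1 toolx [ 0.    -0.001 -1.   ]
  shift [185.8 104.3 221.8] spin -0.002
```

```bash
python3 -m handwheel '[[[20,104,222],0,-1],[[20,104,222],0,-1],[[40,104,222],0,-1],[[60,104,222],0,-1],[[75,104,222],0,-1]]'; python3 -c "
from h import *
plan((490,-157,34,0))"
```

```text
time_s: 1.6
ee_pos: [0.4858, -0.1491, 0.153]
eef_rot: [1.009, 1.568, -0.565]
force: [0.3, 0.3, -0.0]
grip_width: 0.0941
t 1.6 tcp [ 485.8 -149.1  153. ] F [ 0.3  0.3 -0. ] w 94.1 q6 -0.37 jaw -0.1 toolx [ 0.002 -0.002 -1.   ]
  shift [119.    3.9   7.7] spin -0.002
```

```bash
python3 -m handwheel '[[[30,4,8],0,-1],[[60,4,8],0,-1],[[95,4,8],0,-1],[[119,4,8],0,-1],[[119,4,8],0,-1]]' 15;python3 -m handwheel '[[[0,0,0],0,1],[[0,0,0],0,1],[[0,0,0],0,1],[[0,0,0],0,1],[[0,0,0],0,1]]' 15; python3 - <<'E'
from h import *
plan((490,-20,34,0))
p,W=snap("side"); cv2.imwrite("pics/s1.png",cv2.resize(p[180:330,260:480],None,fx=3,fy=3))
E
```

```text
time_s: 2.1
ee_pos: [0.4883, -0.1566, 0.0311]
eef_rot: [-1.777, 1.568, 2.933]
force: [0.0, -0.1, 0.9]
grip_width: 0.0941
time_s: 2.6
ee_pos: [0.4887, -0.1567, 0.0318]
eef_rot: [-1.662, 1.569, 3.048]
force: [-0.3, 1.3, 5.0]
grip_width: 0.0609
t 2.6 tcp [ 488.7 -156.7   31.8] F [-0.3  1.3  5. ] w 60.9 q6 -0.38 jaw -0.1 toolx [-0.002  0.    -1.   ]
  shift [  -2.1    1.  -136.7] spin -0.002
```

View pics/s1.png

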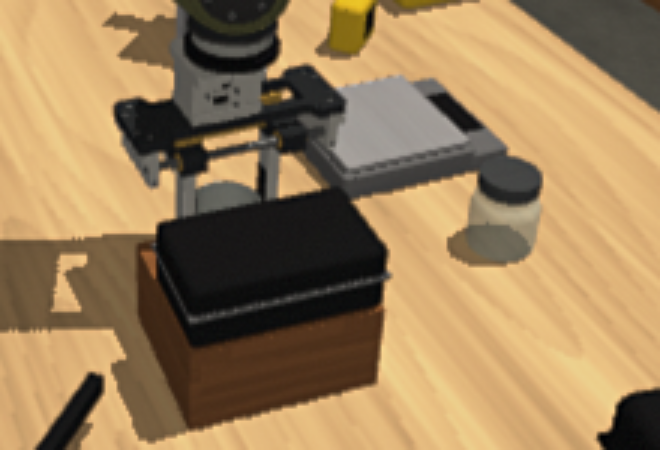

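The jaws hold the cup across its diameter at crop (230,195), width 61 mm, and the shelf is untouched. Next I lift 3 mm and draw it out.

```bash
python3 -m handwheel '[[[-3,0,0],0,1],[[-4,0,-30],0,1],[[-4,0,-60],0,1],[[-4,0,-95],0,1],[[-4,0,-130],0,1]]' 25;python3 -m handwheel '[[[0,0,-15],0,1],[[0,0,-30],0,1],[[0,0,-40],0,1],[[0,0,-40],0,1],[[0,0,-40],0,1]]' 25; python3 - <<'E'
from h import *
p,W=snap("top"); np.save("top1.npy",W); cv2.imwrite("pics/t1.png",cv2.resize(p[120:250,280:460],None,fx=4,fy=4))
c=np.array([539-7,96-7])
plan((c[0],c[1],36,-45))
E
```

```text
time_s: 3.15
ee_pos: [0.4888, -0.0256, 0.036]
eef_rot: [-1.693, 1.569, 3.017]
force: [1.2, -0.2, -0.1]
grip_width: 0.0606
time_s: 3.65
ee_pos: [0.4889, 0.0141, 0.036]
eef_rot: [-1.624, 1.569, 3.085]
force: [-0.3, 1.0, -1.2]
grip_width: 0.0606
t 3.7 tcp [488.9  13.9  36. ] F [-0.3 -0.3 -1.1] w 60.3 q6 -0.04 jaw -0.2 toolx [-0.002  0.    -1.   ]
  shift [ -0.1  42.8 -75.3] spin 0.782
```

View pics/t1.png

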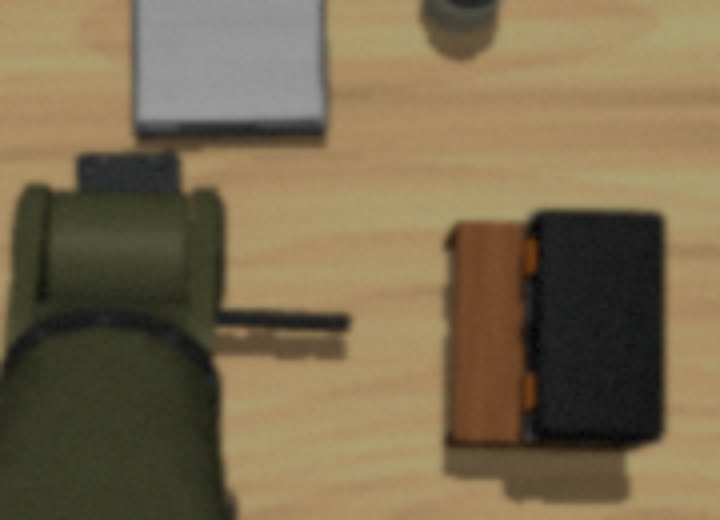

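The handle is clear of the shelf: it runs from crop (220,318) to (350,322), while the shelf front is at 450.

```bash
python3 - <<'E'
from h import *
W=np.load("top1.npy")[190:212,334:372].reshape(-1,3)*1000
Q=W[(W[:,2]>38)&(W[:,2]<62)]
print(len(Q),Q.mean(0).round(1),Q.min(0).round(1),Q.max(0).round(1))
l=cv2.fitLine(Q[:,:2].astype(np.float32),cv2.DIST_L2,0,.01,.01).ravel();print(l,np.degrees(np.arctan2(l[1],l[0])))
# hopper yaw refined
g=np.array([567.9,280]);h=np.array([645,202.3]);print(np.degrees(np.arctan2(*(g-h)[::-1]))-90)
E
```

```text
163 [481.9 -87.4  51.4] [ 473.7 -132.    38.9] [490.4 -41.1  59.7]
[ 6.2951356e-02  9.9801660e-01  4.8194370e+02 -8.7441086e+01] 86.39076
44.77792444730653
```

```bash
python3 -m handwheel '[[[0,10,-16],0.145,1],[[0,20,-33],0.29,1],[[0,30,-50],0.435,1],[[0,40,-66],0.58,1],[[0,50,-82],0.726,1]]';python3 -m handwheel '[[[0,0,0],0.01,1],[[2,0,0],0.01,1],[[4,0,0],0.01,1],[[4,0,0],0.01,1],[[4,0,0],0.01,1]]'; python3 -m handwheel '[[[0,0,0],0,-1],[[0,0,0],0,-1],[[0,0,0],0,-1],[[-30,0,0],0,-1],[[-70,0,0],0,-1]]'; python3 - <<'E'
from h import *
plan()
E
```

```text
time_s: 4.2
ee_pos: [0.5397, 0.0955, 0.0358]
eef_rot: [-0.843, 1.569, 3.133]
force: [0.2, -0.0, -1.2]
grip_width: 0.0607
time_s: 4.7
ee_pos: [0.5395, 0.0948, 0.0319]
eef_rot: [-0.75, 1.569, -3.066]
force: [-0.2, -0.9, 0.3]
grip_width: 0.0606
time_s: 5.2
ee_pos: [0.5385, 0.0947, 0.1011]
eef_rot: [-0.74, 1.565, -3.056]
force: [-0.4, -0.2, -0.4]
grip_width: 0.0933
t 5.2 tcp [538.5  94.7 101.1] F [-0.4 -0.2 -0.4] w 93.3 q6 0.85 jaw -42.7 toolx [-0.006 -0.001 -1.   ]
```

```bash
python3 - <<'E'
from h import *
plan((458,16.6,100,-46.1),(458,16.6,33,-46.1))
E
```

```text
t 5.2 tcp [538.5  94.7 101.1] F [-0.4 -0.2 -0.4] w 93.3 q6 0.85 jaw -42.7 toolx [-0.006 -0.001 -1.   ]
  shift [  1.7  -6.2 112. ] spin 0.059
  shift [67.   0.3 -0.3] spin 0.0
```

```bash
python3 -m handwheel '[[[0,-6,50],0.06,-1],[[0,-6,90],0.06,-1],[[2,-6,112],0.06,-1],[[30,-6,112],0.06,-1],[[69,-6,112],0.06,-1]]' 20;python3 -m handwheel '[[[0,0,0],0,-0.4],[[0,0,0],0,0],[[0,0,0],0,0.5],[[0,0,0],0,1],[[0,0,0],0,1]]' 20; python3 - <<'E'
from h import *
plan()
p,W=snap("side"); np.save("side2.npy",W); cv2.imwrite("pics/s2.png",cv2.resize(p[110:290,210:450],None,fx=3,fy=3))
E
```

```text
time_s: 5.7
ee_pos: [0.4589, 0.0159, 0.0336]
eef_rot: [-0.213, 1.569, -2.59]
force: [0.4, 0.2, -0.8]
grip_width: 0.0939
time_s: 6.2
ee_pos: [0.4595, 0.016, 0.0346]
eef_rot: [1.485, 1.57, -0.892]
force: [0.2, 0.1, 0.1]
grip_width: 0.0573
t 6.2 tcp [459.5  16.   34.6] F [0.2 0.1 0.1] w 57.3 q6 0.76 jaw -46.2 toolx [ 0.001 -0.001 -1.   ]
```

View pics/s2.png

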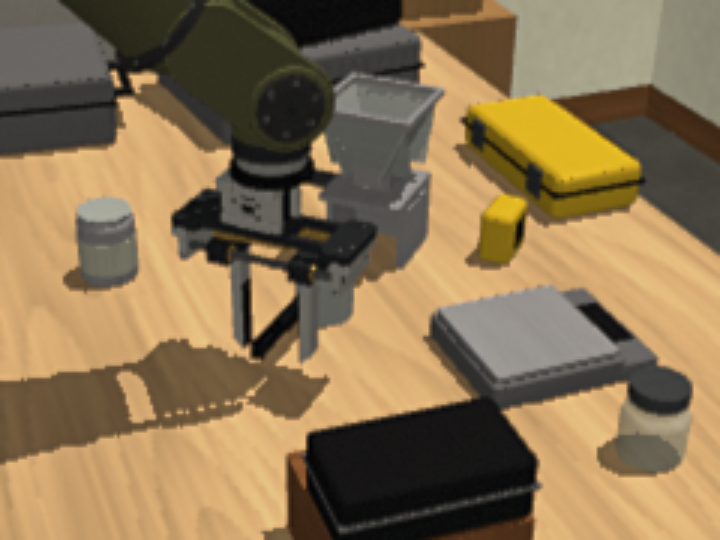

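The handle (crop 275,335) lies between the open fingers, and the cup stands behind at (330,290) facing the bay.

```bash
python3 -m handwheel '[[[0,0,0],0,1],[[0,0,0],0,1],[[0,0,0],0,1],[[0,0,0],0,1],[[0,0,0],0,1]]' 20; python3 -m handwheel '[[[0,0,0],0,1],[[0,0,0],0,1],[[0,0,0],0,1],[[0,0,0],0,1],[[0,0,0],0,1]]' 20; python3 - <<'E'
from h import *
plan()
p,W=snap("top"); np.save("top3.npy",W); cv2.imwrite("pics/t3.png",cv2.resize(p[90:250,190:370],None,fx=4,fy=3.7))
E
```

```text
time_s: 6.75
ee_pos: [0.4593, 0.0159, 0.0344]
eef_rot: [0.966, 1.57, -1.411]
force: [-0.6, -0.5, 0.1]
grip_width: 0.0134
time_s: 7.25
ee_pos: [0.4593, 0.0159, 0.0344]
eef_rot: [0.85, 1.57, -1.527]
force: [0.3, 0.4, -0.1]
grip_width: 0.0119
t 7.25 tcp [459.3  15.9  34.4] F [ 0.3  0.4 -0.1] w 11.9 q6 0.76 jaw -46.2 toolx [ 0.    -0.001 -1.   ]
```

View pics/t3.png

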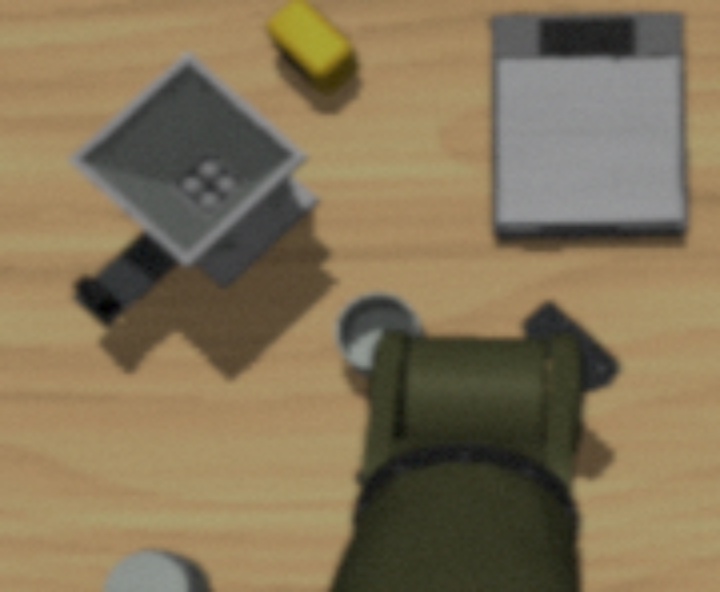

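```bash
python3 - <<'E'
from h import *
from scipy.optimize import least_squares
W=np.load("top3.npy")[165:195,270:296].reshape(-1,3)*1000
S=W[(W[:,2]>54)&(W[:,2]<66)]; S=S[np.hypot(S[:,0]-542,S[:,1]-95)<38]
f=least_squares(lambda q:np.hypot(S[:,0]-q[0],S[:,1]-q[1])-28.5,[542,95],loss="soft_l1",f_scale=2);print("cup",f.x,len(S))
W=np.load("top3.npy")[90:180,195:275].reshape(-1,3)*1000
Q=W[(W[:,2]>173)&(W[:,2]<189)];print(cv2.minAreaRect(Q[:,:2].astype(np.float32)))
c=f.x;p=np.array(get_obs()["ee_pos"][:2])*1000;d=c-p;print(np.hypot(*d),np.degrees(np.arctan2(*d[::-1])))
u=np.array([np.cos(np.radians(44.8)),np.sin(np.radians(44.8))])
t=np.array([645,202.4])
for r in(-75,0):
  q=t+u*(r-115); plan((q[0],q[1],34.4,-45.2))
E
```

```text
cup [542.0909257   93.98948395] 62
((645.604736328125, 201.96734619140625), (109.35142517089844, 108.13752746582031), 44.594669342041016)
113.81696191932517 43.30267113966823
t 7.3 tcp [459.3  15.9  34.4] F [0.8 0.4 0.8] w 11.9 q6 0.76 jaw -46.2 toolx [ 0.    -0.001 -1.   ]
  shift [ -0.1  -2.7 -73.2] spin -0.017
t 7.3 tcp [459.3  15.9  34.4] F [0.8 0.4 0.8] w 11.9 q6 0.76 jaw -46.2 toolx [ 0.    -0.001 -1.   ]
  shift [-1.000e-01 -4.000e+00 -1.481e+02] spin -0.017
```

```bash
python3 -m handwheel '[[[0,-1,-15],-0.017,1],[[0,-2,-30],-0.017,1],[[0,-3,-45],-0.017,1],[[0,-3,-60],-0.017,1],[[0,-3,-73],-0.017,1]]' 25; python3 -m handwheel '[[[0,0,-15],0,1],[[0,0,-30],0,1],[[0,0,-45],0,1],[[0,0,-57],0,1],[[0,0,-68],0,1]]'; python3 - <<'E'
from h import *
plan((563.4,121.4,34.4,-45.2))
E
```

```text
time_s: 7.8
ee_pos: [0.5108, 0.07, 0.0342]
eef_rot: [0.917, 1.57, -1.442]
force: [-2.0, -0.1, 1.8]
grip_width: 0.0113
time_s: 8.3
ee_pos: [0.5597, 0.1189, 0.0342]
eef_rot: [0.891, 1.57, -1.467]
force: [-1.7, -0.8, 0.7]
grip_width: 0.0116
t 8.3 tcp [559.7 118.9  34.2] F [-1.7 -0.8  0.7] w 11.6 q6 0.93 jaw -45.1 toolx [ 0.    -0.001 -1.   ]
  shift [-0.2  0.8 -4.4] spin 0.001
```

```bash
python3 -m handwheel '[[[0,1,-2],0,1],[[0,1,-3],0,1],[[0,1,-4.5],0,1],[[0,1,-4.5],0,1],[[0,1,-4.5],0,1]]'; python3 -m handwheel '[[[0,0,-1],0,1],[[0,0,-1.5],0,1],[[0,0,-2],0,1],[[0,0,-2],0,1],[[0,0,-2],0,1]]'; python3 -m handwheel '[[[0,0,-0.5],0,1],[[0,0,-1],0,1],[[0,0,-1.5],0,1],[[0,0,-1.5],0,1],[[0,0,-1.5],0,1]]'; 
```

```text
time_s: 8.8
ee_pos: [0.5635, 0.1212, 0.0342]
eef_rot: [1.103, 1.57, -1.256]
force: [-0.3, -0.2, 0.7]
grip_width: 0.0121
time_s: 9.3
ee_pos: [0.565, 0.1226, 0.0342]
eef_rot: [1.294, 1.57, -1.065]
force: [-0.6, -0.9, 2.4]
grip_width: 0.012
time_s: 9.8
ee_pos: [0.5659, 0.1235, 0.0342]
eef_rot: [0.538, 1.57, -1.821]
force: [-2.6, -2.8, 4.5]
grip_width: 0.0119
```

```bash
python3 -m handwheel '[[[0,0,0.8],0,1],[[0,0,1.3],0,1],[[0,0,1.3],0,0.6],[[0,0,1.3],0,0.3],[[0,0,1.3],0,0]]'; python3 -m handwheel '[[[0,0,0],0,0],[[0,0,0],0,0],[[-30,0,0],0,0],[[-70,0,10],0,0],[[-115,0,30],0,0]]'; python3 - <<'E'
from h import *
plan((568,280,225,44.8),(568,280,99,44.8))
E
```

```text
time_s: 10.3
ee_pos: [0.5649, 0.1226, 0.0341]
eef_rot: [0.385, 1.57, -1.974]
force: [-0.1, -0.6, 0.2]
grip_width: 0.0312
time_s: 10.8
ee_pos: [0.5432, 0.1017, 0.1497]
eef_rot: [-0.269, 1.568, -2.627]
force: [0.5, -0.3, 0.5]
grip_width: 0.0471
t 10.8 tcp [543.2 101.7 149.7] F [ 0.5 -0.3  0.5] w 47.1 q6 0.91 jaw -45.1 toolx [-0.002 -0.001 -1.   ]
  shift [ -75.6 -108.9 -143.3] spin -1.569
  shift [1.26e+02 3.00e-01 1.00e-01] spin 0.0
```

```bash
python3 -m handwheel '[[[-40,0,10],-0.15,0],[[-75,0,0],-0.3,0],[[-75,-40,0],-0.45,0],[[-75,-80,-30],-0.6,0],[[-75,-109,-70],-0.75,0]]'; python3 - <<'E'
from h import *
plan((568,280,225,44.8))
p,W=snap("top");W=W[120:190,195:290].reshape(-1,3)*1000
Q=W[(W[:,2]>38)&(W[:,2]<56)];Q=Q[np.isfinite(Q).all(1)];print(len(Q))
if len(Q)>5: print(cv2.fitLine(Q[:,:2].astype(np.float32),cv2.DIST_L1,0,.01,.01).ravel(), Q.min(0))
cv2.imwrite("pics/t4.png",cv2.resize(p[90:250,190:370],None,fx=4,fy=3.7))
E
```

```text
time_s: 11.3
ee_pos: [0.515, 0.2296, 0.2257]
eef_rot: [-0.864, 1.57, -2.468]
force: [0.3, -0.9, 0.7]
grip_width: 0.0469
t 11.3 tcp [515.  229.6 225.7] F [ 0.3 -0.9  0.7] w 46.9 q6 0.39 jaw -1.9 toolx [-0.001 -0.001 -1.   ]
  shift [  0.6  51.3 -52.1] spin -0.815
157
[  0.69765174   0.71643704 601.20044    157.45728   ] [539.52303738  94.14216266  38.40142781]
```

```bash
python3 -m handwheel '[[[0,51,-52],-0.15,0],[[0,51,-52],-0.3,0],[[0,51,-52],-0.45,0],[[0,51,-52],-0.6,0],[[0,51,-52],-0.75,0]]'; python3 - <<'E'
from h import *
plan((568,280,99,44.8))
p,W=snap("top");W=W[120:195,205:300].reshape(-1,3)*1000
Q=W[(W[:,2]>38)&(W[:,2]<56)];a=np.radians(44.8);u=np.array([np.cos(a),np.sin(a)]);v=np.array([-u[1],u[0]])
X=(Q[:,:2]-[645.3,202.2])@u;Y=(Q[:,:2]-[645.3,202.2])@v;k=(X<-58)&(abs(Y)<20)
print(k.sum(),np.sort(X[k])[:12].round(1),np.median(Y[k]),np.polyfit(X[k],Y[k],1))
E
```

```text
time_s: 11.85
ee_pos: [0.5676, 0.2868, 0.2245]
eef_rot: [-2.581, 1.569, 2.849]
force: [0.3, 0.6, 0.7]
grip_width: 0.0469
t 11.85 tcp [567.6 286.8 224.5] F [0.3 0.6 0.7] w 46.9 q6 -0.31 jaw 41.1 toolx [-0.002  0.001 -1.   ]
  shift [125.5  -4.    5.6] spin -0.064
143 [-148.2 -147.7 -147.2 -146.5 -145.3 -145.2 -144.8 -144.3 -143.8 -142.4
 -141.7 -140.8] -1.206820715938497 [ 0.00894673 -0.33271791]
```

The cup is home: the handle tip is at hopper x = -148, so the axis is at about +1 mm, and it lies within 1 mm sideways. Next, the shutter.

```bash
python3 -m handwheel '[[[0,-4,5],-0.064,0],[[40,-4,5.6],-0.064,0],[[80,-4,5.6],-0.064,0],[[110,-4,5.6],-0.064,0],[[125,-4,5.6],-0.064,0]]'; python3 -m handwheel '[[[0,0,0],0,1],[[0,0,0],0,1],[[0,0,0],0,1],[[0,0,0],0,1],[[0,0,0],0,1]]' 30; python3 - <<'E'
from h import *
plan((568-29.6,280+29.8,99,44.8))
E
```

```text
time_s: 12.4
ee_pos: [0.5671, 0.2794, 0.0968]
eef_rot: [-2.185, 1.566, -2.967]
force: [0.2, 0.6, 0.5]
grip_width: 0.0469
time_s: 12.9
ee_pos: [0.568, 0.2799, 0.0986]
eef_rot: [-2.759, 1.569, 2.742]
force: [2.3, 2.7, 5.8]
grip_width: 0.0237
t 12.9 tcp [568.  279.9  98.6] F [2.3 2.7 5.8] w 23.7 q6 -0.39 jaw 45.2 toolx [-0.002  0.001 -1.   ]
  shift [ -0.4   0.3 -42.1] spin 0.007
```

```bash
python3 -m handwheel '[[[0,0,-8],0,1],[[0,0,-18],0,1],[[0,0,-28],0,1],[[0,0,-36],0,1],[[0,0,-42],0,1]]' 40; python3 -m handwheel '[[[0,0,-1],0,1],[[0,0,-2],0,1],[[0,0,-2],0,1],[[0,0,-2],0,1],[[0,0,-2],0,1]]'; python3 - <<'E'
from h import *
plan((568,280,99,44.8))
p,W=snap("top"); cv2.imwrite("pics/t5.png",cv2.resize(p[90:200,180:310],None,fx=5,fy=5,interpolation=cv2.INTER_CUBIC))
E
```

```text
time_s: 13.4
ee_pos: [0.538, 0.3101, 0.0986]
eef_rot: [3.037, 1.57, 2.255]
force: [32.9, -21.3, -14.5]
grip_width: 0.0237
time_s: 13.9
ee_pos: [0.5382, 0.3099, 0.0986]
eef_rot: [0.282, 1.567, -0.5]
force: [18.2, -10.2, -6.2]
grip_width: 0.0236
t 13.9 tcp [538.2 309.9  98.6] F [ 18.2 -10.2  -6.2] w 23.6 q6 -0.32 jaw 45.2 toolx [ 0.003 -0.002 -1.   ]
  shift [-0.2 -0.2 42.2] spin 0.006
```

View pics/t5.png

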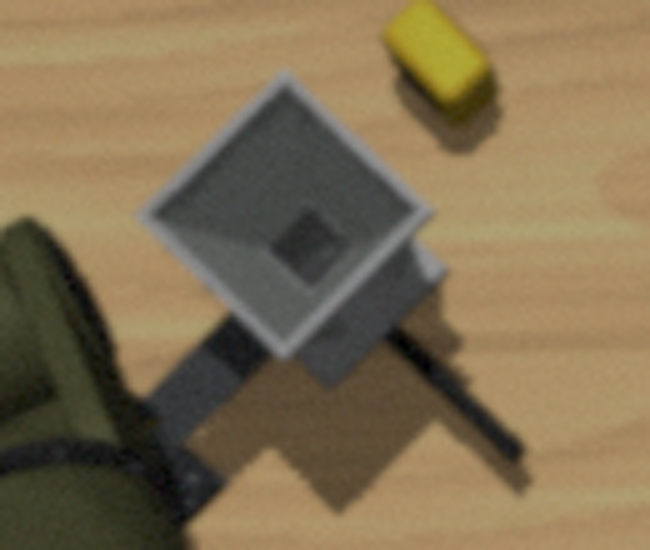

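The outlet at crop (310,245) is now an empty dark hole, so the balls have dropped. The handle lies out to (515,450). I push the shutter shut gently.

```bash
python3 -c "
from h import *
p,W=snap('top'); print((W[136:142,239:246,2]*1000).round())"
python3 -m handwheel '[[[0,0,10],0,1],[[0,0,20],0,1],[[0,0,29],0,1],[[0,0,36],0,1],[[0,0,40],0,1]]' 40; python3 -m handwheel '[[[0,0,1],0,1],[[0,0,2],0,1],[[0,0,2.5],0,1],[[0,0,3],0,1],[[0,0,3],0,1]]'; python3 -c "
from h import *
plan((568,280,99,44.8))"
```

```text
[[91. 82. 78. 42. 35. 36. 32.]
 [80. 82. 42. 35. 23. 26. 18.]
 [81. 37. 32. 21. 18. 17. 13.]
 [39. 36. 25. 24. 17.  8.  5.]
 [34. 27. 18. 14.  6.  3. 12.]
 [25. 17. 14. 19. 21.  6.  1.]]
time_s: 14.5
ee_pos: [0.5668, 0.2812, 0.0986]
eef_rot: [0.154, 1.568, -0.629]
force: [-0.3, 2.1, -0.5]
grip_width: 0.0236
time_s: 15.0
ee_pos: [0.5681, 0.2799, 0.0986]
eef_rot: [-0.017, 1.569, -0.799]
force: [-4.5, 5.6, 0.9]
grip_width: 0.0243
t 15.0 tcp [568.1 279.9  98.6] F [-4.5  5.6  0.9] w 24.3 q6 -0.39 jaw 45.2 toolx [ 0.001 -0.001 -1.   ]
  shift [-0.4 -0.  -0.2] spin 0.006
```

```bash
python3 -m handwheel '[[[0,0,1],0,1],[[0,0,1],0,1],[[0,0,0],0,1],[[0,0,0],0,0.5],[[0,0,0],0,0]]'; python3 -m handwheel '[[[0,0,0],0,0],[[-20,0,0],0,0],[[-60,0,0],0,0],[[-100,0,0],0,0],[[-127,0,0],0,0]]'; python3 - <<'E'
from h import *
plan((545,105,225,-45),(564.5,122.5,34.4,-45))
p,W=snap("top");W=W[120:200,190:300].reshape(-1,3)*1000
a=np.radians(44.8);u=np.array([np.cos(a),np.sin(a)]);v=np.array([-u[1],u[0]])
X=(W[:,:2]-[645.3,202.2])@u;Y=(W[:,:2]-[645.3,202.2])@v
k=(W[:,2]>38)&(W[:,2]<56)&(X<-58)&(abs(Y)<25);print("handle",k.sum(),X[k].min(),np.polyfit(X[k],Y[k],1))
k=(W[:,2]>104)&(W[:,2]<117)&(Y>80);print("grip",k.sum(),Y[k].min() if k.any() else 0,Y[k].max() if k.any() else 0)
E
```

```text
time_s: 15.5
ee_pos: [0.5683, 0.2798, 0.0988]
eef_rot: [0.046, 1.568, -0.736]
force: [0.1, -0.1, 0.0]
grip_width: 0.0287
time_s: 16.0
ee_pos: [0.5685, 0.2799, 0.229]
eef_rot: [0.646, 1.566, -0.136]
force: [0.8, 0.1, 0.5]
grip_width: 0.0468
t 16.0 tcp [568.5 279.9 229. ] F [0.8 0.1 0.5] w 46.8 q6 -0.39 jaw 45.2 toolx [ 0.005 -0.001 -1.   ]
  shift [   4.  -140.7  106.6] spin -1.568
  shift [190.7  -0.7  25.6] spin -0.0
handle 143 -146.8275537590038 [ 0.00407335 -0.77760038]
grip 0 0 0
```

```bash
python3 -m handwheel '[[[0,-35,26],0.15,0],[[0,-70,53],0.3,0],[[0,-105,80],0.45,0],[[0,-140,106],0.6,0],[[0,-140,106],0.75,0]]'; python3 -m handwheel '[[[0,0,0],0.15,0],[[0,0,0],0.3,0],[[0,0,0],0.45,0],[[0,0,0],0.6,0],[[0,0,0],0.75,0]]'; python3 - <<'E'
from h import *
plan((560,118,60,-45.2),(560,118,34.4,-45.2))
p,W=snap("top");W=W[120:200,190:300].reshape(-1,3)*1000
a=np.radians(44.8);u=np.array([np.cos(a),np.sin(a)]);v=np.array([-u[1],u[0]])
X=(W[:,:2]-[645.3,202.2])@u;Y=(W[:,:2]-[645.3,202.2])@v
k=(W[:,2]>102)&(W[:,2]<118)&(Y>80);print("grip",k.sum(),Y[k].min(),Y[k].max())
E
```

```text
time_s: 16.55
ee_pos: [0.5456, 0.1022, 0.233]
eef_rot: [1.592, 1.561, 0.049]
force: [0.5, 1.1, 0.4]
grip_width: 0.0469
time_s: 17.05
ee_pos: [0.5456, 0.1019, 0.233]
eef_rot: [2.308, 1.56, 0.02]
force: [0.4, 0.9, 0.2]
grip_width: 0.0468
t 17.05 tcp [545.6 101.9 233. ] F [0.4 0.9 0.2] w 46.8 q6 0.84 jaw -41.1 toolx [ 0.01  0.   -1.  ]
  shift [173.1  -1.1 -20.3] spin 0.071
  shift [25.6 -0.2  0.2] spin -0.0
grip 53 102.88718894743555 116.63399216324729
```

The grip's centre is at 109.8 mm along hopper y, so the shutter is fully shut. I regrip the handle and draw the cup out.

```bash
python3 -m handwheel '[[[30,-1,0],0.071,0],[[70,-1,0],0.071,0],[[110,-1,-10],0.071,0],[[145,-1,-20],0.071,0],[[173,-1,-20],0.071,0]]'; python3 -m handwheel '[[[15,0,0],0,0],[[25,0,0],0,0],[[25,0,0],0,0.3],[[25,0,0],0,0.7],[[25,0,0],0,1]]' 30;  python3 -m handwheel '[[[0,0,0],0,1],[[0,0,0],0,1],[[0,0,0],0,1],[[0,0,0],0,1],[[0,0,0],0,1]]';python3 -c "
from h import *
plan()"
```

```text
time_s: 17.6
ee_pos: [0.5599, 0.118, 0.0579]
eef_rot: [2.361, 1.561, -0.005]
force: [0.6, -0.8, -0.1]
grip_width: 0.0472
time_s: 18.1
ee_pos: [0.5608, 0.118, 0.0342]
eef_rot: [2.383, 1.559, 0.018]
force: [-0.7, -0.2, -0.3]
grip_width: 0.0259
time_s: 18.6
ee_pos: [0.5608, 0.118, 0.0344]
eef_rot: [2.384, 1.559, 0.019]
force: [-1.3, 0.0, 3.5]
grip_width: 0.0119
t 18.6 tcp [560.8 118.   34.4] F [-1.3  0.   3.5] w 11.9 q6 0.94 jaw -45.5 toolx [ 0.012  0.    -1.   ]
```

```bash
python3 -m handwheel '[[[0,0,5],0,1],[[0,0,15],0,1],[[0,0,27],0,1],[[0,0,42],0,1],[[-0.5,0,58],0,1]]'; python3 -m handwheel '[[[0,0,15],0,1],[[0,0,30],0,1],[[0,0,45],0,1],[[-0.5,0,58],0,1],[[-0.5,0,68],0,1]]'; python3 -m handwheel '[[[0,0,12],0,1],[[0,0,20],0,1],[[0,0,25],0,1],[[0,0,25],0,1],[[0,0,25],0,1]]';  python3 - <<'E'
from h import *
plan()
p,W=snap("top");np.save("top6.npy",W); cv2.imwrite("pics/t6.png",cv2.resize(p[130:220,240:330],None,fx=6,fy=6,interpolation=cv2.INTER_CUBIC))
from scipy.optimize import least_squares
o=np.array(get_obs()["ee_pos"][:2])*1000+np.array([82,82])
W=W.reshape(-1,3)*1000
S=W[(W[:,2]>54)&(W[:,2]<66)]; S=S[np.hypot(S[:,0]-o[0],S[:,1]-o[1])<40]
f=least_squares(lambda q:np.hypot(S[:,0]-q[0],S[:,1]-q[1])-28.5,o,loss="soft_l1",f_scale=2);print("cup",f.x,o,len(S))
E
```

```text
time_s: 19.1
ee_pos: [0.5187, 0.0766, 0.0345]
eef_rot: [2.397, 1.559, 0.032]
force: [2.2, 2.3, 2.1]
grip_width: 0.0116
time_s: 19.6
ee_pos: [0.4692, 0.028, 0.0345]
eef_rot: [2.398, 1.559, 0.033]
force: [1.4, 1.3, 1.3]
grip_width: 0.0116
time_s: 20.1
ee_pos: [0.4511, 0.0102, 0.0342]
eef_rot: [2.339, 1.56, -0.026]
force: [-3.2, -4.0, 6.8]
grip_width: 0.0116
t 20.1 tcp [451.1  10.2  34.2] F [-3.2 -4.   6.8] w 11.6 q6 0.74 jaw -45.5 toolx [ 0.011 -0.    -1.   ]
cup [537.51551337  93.36715982] [533.07610075  92.22436192] 65
```

View pics/t6.png

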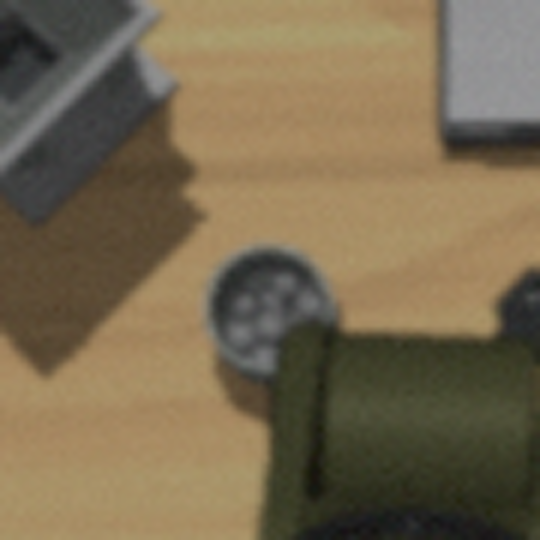

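All balls seen are in the cup at crop (270,310). The cup is clear of the hopper, at (537,93) mm. I let go of the handle and take the cup by its body.

```bash
python3 -m handwheel '[[[0,0,0],0,0.5],[[0,0,0],0,0],[[0,0,0],0,-0.5],[[0,0,0],0,-1],[[0,0,0],0,-1]]'; python3 -m handwheel '[[[0,0,0],0,-1],[[0,0,0],0,-1],[[-25,0,0],0,-1],[[-50,0,0],0,-1],[[-75,0,0],0,-1]]'; python3 - <<'E'
from h import *
W=np.load("top0.npy").reshape(-1,3)*1000
k=(W[:,2]>33)&(W[:,2]<40)&(abs(W[:,1]+55)<60)&(W[:,0]>600)&(W[:,0]<820);Q=W[k]
print(np.histogram(Q[:,0],bins=np.arange(600,820,10)));
k2=(W[:,2]>33)&(W[:,2]<40)&(abs(W[:,0]-690)<45)&(abs(W[:,1]+55)<90);print(np.percentile(W[k2][:,1],[0,1,99,100]))
plan((536.5,93,110,-45.5),(536.5,93,34,-45.5))
E
```

```text
time_s: 20.65
ee_pos: [0.451, 0.0103, 0.0341]
eef_rot: [2.337, 1.56, -0.028]
force: [-0.2, 0.3, 0.3]
grip_width: 0.0485
time_s: 21.15
ee_pos: [0.45, 0.0103, 0.11]
eef_rot: [2.337, 1.56, -0.028]
force: [0.8, 0.8, 0.6]
grip_width: 0.0883
(array([  0,   0,  56, 116, 114, 105, 109, 109, 110, 114, 107, 111, 113,
       102, 110,  73,   0,   0,   1,   0,   0]), array([600, 610, 620, 630, 640, 650, 660, 670, 680, 690, 700, 710, 720,
       730, 740, 750, 760, 770, 780, 790, 800, 810]))
[-123.61933127 -118.94254782    7.89258283   10.79949036]
t 21.15 tcp [450.   10.3 110. ] F [0.8 0.8 0.6] w 88.3 q6 0.74 jaw -45.5 toolx [ 0.01 -0.   -1.  ]
  shift [   0.9    1.6 -119.6] spin -0.0
  shift [76.  -0.6  0.5] spin 0.0
```

```bash
python3 -m handwheel '[[[0,2,-45],0,-1],[[0,2,-90],0,-1],[[0,2,-120],0,-1],[[10,2,-120],0,-1],[[30,2,-120],0,-1]]'; python3 -m handwheel '[[[15,0,0],0,-1],[[30,0,0],0,-1],[[46,0,0],0,-1],[[46,0,0],0,0.2],[[46,0,0],0,0.2]]'; python3 -m handwheel '[[[0,0,0],0,1],[[0,0,0],0,1],[[0,0,0],0,1],[[0,0,0],0,1],[[0,0,0],0,1]]' 30; python3 - <<'E'
from h import *
plan((691,-55.5,140,None))
E
```

```text
time_s: 21.65
ee_pos: [0.5378, 0.0934, 0.081]
eef_rot: [2.35, 1.559, -0.014]
force: [0.1, -0.6, -1.2]
grip_width: 0.0939
time_s: 22.15
ee_pos: [0.5381, 0.093, 0.0351]
eef_rot: [2.34, 1.559, -0.024]
force: [-0.1, 1.0, 0.2]
grip_width: 0.0814
time_s: 22.65
ee_pos: [0.5382, 0.0931, 0.0358]
eef_rot: [2.36, 1.559, -0.004]
force: [-3.5, 0.9, 7.1]
grip_width: 0.0602
t 22.65 tcp [538.2  93.1  35.8] F [-3.5  0.9  7.1] w 60.2 q6 0.9 jaw -45.5 toolx [ 0.012 -0.    -1.   ]
  shift [-102.4  214.    -5.5] spin 0
```

```bash
python3 -m handwheel '[[[-8,0,0],0,1],[[-25,0,0],0,1],[[-45,0,0],0,1],[[-60,0,0],0,1],[[-68,0,0],0,1]]' 40; python3 -m handwheel '[[[0,10,0],0,1],[[0,30,0],0,1],[[0,55,0],0,1],[[0,82,0],0,1],[[0,110,0],0,1]]'; python3 - <<'E'
from h import *
plan((691,-55.5,105,None))
E
```

```text
time_s: 23.15
ee_pos: [0.5378, 0.0932, 0.1055]
eef_rot: [2.368, 1.557, 0.004]
force: [0.3, 0.1, -1.0]
grip_width: 0.0604
time_s: 23.65
ee_pos: [0.6156, 0.0134, 0.1056]
eef_rot: [2.367, 1.558, 0.003]
force: [-0.6, 0.3, -2.0]
grip_width: 0.0602
t 23.65 tcp [615.6  13.4 105.6] F [-0.6  0.3 -2. ] w 60.2 q6 0.76 jaw -45.5 toolx [ 0.013  0.    -1.   ]
  shift [  1.5 102.   -5.4] spin 0
```

```bash
python3 -m handwheel '[[[0,25,-1],0,1],[[0,50,-3],0,1],[[0,75,-5],0,1],[[0,93,-5.5],0,1],[[0,102,-5.5],0,1]]'; python3 -m handwheel '[[[0,0,0],0,1],[[8,0,0],0,1],[[16,0,0],0,1],[[22,0,0],0,1],[[27,0,0],0,1]]'; python3 - <<'E'
from h import *
plan((691,-55.5,71.8,None))
E
```

```text
time_s: 24.15
ee_pos: [0.6915, -0.0571, 0.1051]
eef_rot: [2.367, 1.56, 0.002]
force: [0.5, -0.6, -2.3]
grip_width: 0.0605
time_s: 24.65
ee_pos: [0.6915, -0.0567, 0.0772]
eef_rot: [2.374, 1.56, 0.01]
force: [0.3, -0.8, -2.2]
grip_width: 0.0603
t 24.65 tcp [691.5 -56.7  77.2] F [ 0.3 -0.8 -2.2] w 60.3 q6 0.66 jaw -45.5 toolx [ 0.01  0.   -1.  ]
  shift [ 5.4 -1.2 -0.5] spin 0
```

```bash
python3 -m handwheel '[[[1.5,-1,0],0,1],[[3,-1,0],0,1],[[4.5,-1,0],0,1],[[5.5,-1,0],0,1],[[5.5,-1,0],0,1]]'; python3 -c "
from h import *
plan()"
```

```text
time_s: 25.15
ee_pos: [0.6909, -0.056, 0.0719]
eef_rot: [2.372, 1.56, 0.008]
force: [-0.3, -0.7, -2.4]
grip_width: 0.0603
t 25.15 tcp [690.9 -56.   71.9] F [-0.3 -0.7 -2.4] w 60.3 q6 0.66 jaw -45.5 toolx [ 0.011  0.    -1.   ]
```

```bash
python3 -m handwheel '[[[0.5,0,0],0,1],[[1,0,0],0,1],[[1,0,0],0,1],[[1,0,0],0,1],[[1,0,0],0,1]]'; python3 -m handwheel '[[[0.5,0,0],0,1],[[1,0,0],0,1],[[1,0,0],0,1],[[1,0,0],0,1],[[1,0,0],0,1]]'
```

```text
time_s: 25.65
ee_pos: [0.691, -0.056, 0.0718]
eef_rot: [2.37, 1.56, 0.005]
force: [-4.7, 0.5, 5.4]
grip_width: 0.0602
time_s: 26.15
ee_pos: [0.6911, -0.056, 0.0718]
eef_rot: [2.37, 1.559, 0.006]
force: [-5.8, -0.2, 8.2]
grip_width: 0.0603
```

Contact with the pan. I release slowly and retreat upwards.

```bash
python3 -m handwheel '[[[-0.5,0,0],0,1],[[-0.5,0,0],0,0.2],[[-0.5,0,0],0,0],[[-0.5,0,0],0,-0.4],[[-0.5,0,0],0,-1]]' 10; python3 -m handwheel '[[[0,0,0],0,-1],[[0,0,0],0,-1],[[0,0,0],0,-1],[[-20,0,0],0,-1],[[-50,0,0],0,-1]]';  python3 -m handwheel '[[[-40,0,0],0,-1],[[-80,0,0],0,-1],[[-110,-40,30],0,-1],[[-110,-80,70],0,-1],[[-110,-120,110],0,-1]]'; python3 -m handwheel '[[[0,-50,0],0,-1],[[0,-100,0],0,-1],[[0,-150,0],0,-1],[[0,-200,0],0,-1],[[0,-200,0],0,-1]]'; python3 - <<'E'
from h import *
plan()
p,W=snap("top"); cv2.imwrite("pics/t7.png",cv2.resize(p[85:275,195:425],None,fx=3.4,fy=3.1,interpolation=cv2.INTER_CUBIC))
from scipy.optimize import least_squares
W=W.reshape(-1,3)*1000
S=W[(W[:,2]>90)&(W[:,2]<101)]; S=S[np.hypot(S[:,0]-691,S[:,1]+56)<45]
f=least_squares(lambda q:np.hypot(S[:,0]-q[0],S[:,1]-q[1])-28.5,[691,-56],loss="soft_l1",f_scale=2);print("cup",f.x,len(S),np.median(S[:,2]))
E
```

```text
time_s: 26.65
ee_pos: [0.6912, -0.056, 0.0724]
eef_rot: [2.364, 1.559, -0.001]
force: [-0.2, 0.4, -0.4]
grip_width: 0.0706
time_s: 27.15
ee_pos: [0.6898, -0.0559, 0.1212]
eef_rot: [2.42, 1.562, 0.055]
force: [-0.0, -0.2, -0.0]
grip_width: 0.0937
time_s: 27.65
ee_pos: [0.545, -0.0475, 0.2303]
eef_rot: [2.383, 1.56, 0.019]
force: [0.2, -0.0, 1.7]
grip_width: 0.0939
time_s: 28.15
ee_pos: [0.402, 0.0977, 0.2294]
eef_rot: [2.44, 1.56, 0.079]
force: [0.4, -0.3, 0.2]
grip_width: 0.0943
t 28.15 tcp [402.   97.7 229.4] F [ 0.4 -0.3  0.2] w 94.3 q6 0.94 jaw -45.3 toolx [ 0.011  0.001 -1.   ]
cup [691.41468521 -56.6815648 ] 92 95.65649364815287
```

View pics/t7.png

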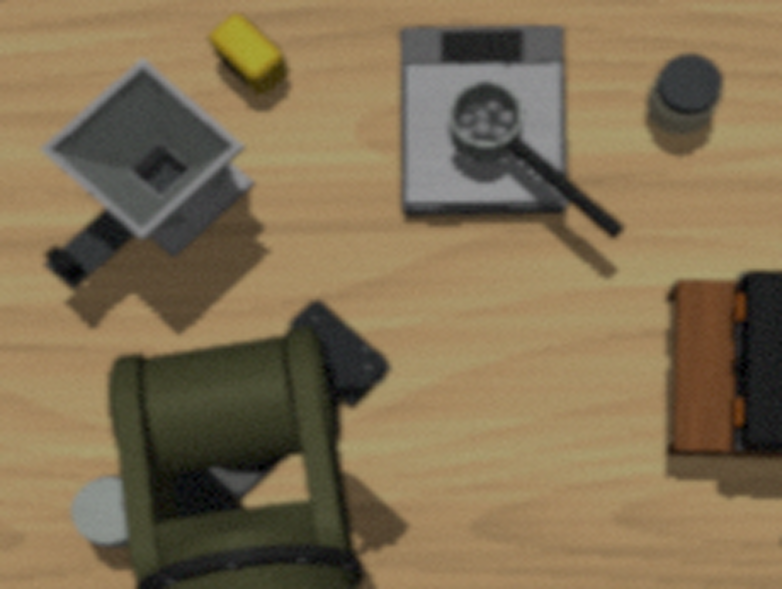

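The cup stands upright on the pan at crop (487,122), its axis within about 1–2 mm of the centre and its rim at 96 mm. The balls are in it, the shutter grip is back at (67,265), and the tape, jar and tin stand where they were.

```bash
python3 -c "
from station import *
hand_in()"
```

```text
the job is handed in; nothing more can be done
```

The job is done and handed in at about 28 s of the 72 s allowed.

**What I did:**
- I drew the cup out from under the shelf by its body and turned it to face the hopper.
- I pushed it home by its handle until it touched the back stop, then backed it off about 1 mm.
- I opened the shutter fully, let the balls drop, and pushed it shut against its stop.
- I pulled the cup out by the handle, took it by its body and set it on the scale's pan.

**What the last checks showed:**
- **Cup on the pan:** it stands upright with its rim at 95.7 mm (96 expected). Its axis is at (691.4, -56.7) mm, against a pan centre of about (691, -55.5).
- **Shutter:** when I measured it after closing, the grip was 109.8 mm from the outlet (110 when shut). The last picture shows it still shut.
- **Balls:** the outlet was empty after opening and the balls can be seen in the cup. None were loose anywhere in view. I did not count all eight one by one, because they partly cover each other.
- **Jar, tin and tape measure:** they look unmoved in the last picture, but I did not remeasure them. The arm partly hid the lidded object nearest the robot.
- **Shutter force:** opening it against its end stop briefly showed about 42 N at the wrist, well under the 120 N limit. That load came through the fingers holding the grip. It is above the 40 N figure for the arm or gripper body, but I saw no sign that either was pressing on anything.

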